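Transfer the press dies to the setup rack in reverse order

ROBOT

A 6-joint arm with a two-finger parallel gripper is mounted at the origin on the work surface. World frame = base frame: x ahead of the robot, y to its left, z up, the work surface at z = 0. Lengths are in m, angles in degrees, forces in N, time in s.
With the tool pointing down it reaches from about 0.375 to 0.9 m from the base axis. Payload 3.1 kg.
Tool frame: the origin (TCP) lies at the very end of the fingers, on their centre line; the grasp point (between the pads) lies 19 mm behind it; z points along the fingers, y is the line along which they close (so a half turn about z gives the same grasp; the last joint's range is limited). The gripper opens to 87 mm and grips with 3 to 60 N. Pads are 19 mm wide; open, the fingers measure 117 mm over their backs; the gripper's body (75 mm by 190 mm) begins 51 mm behind the grasp point.
Start: joints at [57.267, 30.224, 82.088, -0, 67.689, -10.227], TCP at [0.239, 0.577, 0.223] pointing down, gripper open.
Joint ranges: [-176.69, 176.69], [-43.24, 126.21], [12.49, 139.97], [-82, 262], [0, 151.66], [-163.58, 163.58]. Speed limits (degrees/s): [159.86, 159.86, 180, 180, 180, 180].

INTERFACE

Orientations are given as a 3x3 rotation matrix whose columns are the frame's x, y, z axes.
In Python, from rig import bot gives the robot as it stands.
- The arm moves only by the tool move_arm, never from a script. Its argument "increments" is a list of rows, each an object with "xyz": the shift along the tool's x, y, z in mm, a list of three; "roll": the turn about the tool's z in rad; "grip": the opening in per cent of the stroke, from 0 (shut) to 100 (fully open). A call has 1 to 5 rows; each row shifts and turns the commanded pose from where the row before left it, along the tool's axes as they then stand; what a row does not reach is not made up. A row lasts 1/12 s, in which the tool goes at most 41.7 mm and 7.16 degrees, less where a joint would pass 70% of its speed; a pose out of reach is approached as far as the arm can. A call is refused whole if a number of a shift passes 41.7 or a number of a turn 0.125, either way. A call with a gripper value outside its range is refused whole. The fingers move at their own pace and stop on an object; the grip force is fixed at half the most. Time passes only in rows, so rows that do not move let the fingers close. It gives the time, the measured TCP pose, the force, the opening and the grip force at its end, in the units of the state.
- bot.read_state(): the state, without advancing time (a new reading comes with each control period).
- bot.capture(name): name is "side" or "top"; returns (picture, depth): 420x560x3 uint8, red, green, blue; 420x560 float32, m along the optical axis (not along the pixel's ray), 0 where there is no reading.
- bot.camera_model(name): a dict with "intrinsics" (3x3 intrinsics, pixels), "rvec" (rotation vector, rad) and "tvec" (3), from world to camera coordinates, as OpenCV has them. Camera axes: x right, y down, z forward; pixel columns grow to the right and rows downward; lengths in m; the calibration is good to about 2 mm. A picture is of the moment at which its call begins. camera_model takes no time and is no camera call.
- bot.hand_in(): hands the job in; it is judged then, once.
Trained networks look in the newest picture that a camera, given by its name, has taken for a name from the list of things; names that differ only in an ending like _2 or _b are one class to them, and where a whole thing is asked for, a point or a joint stands for the part that bears it (a point fixed in the world has none). Each returns a list of dicts, best first, with "conf" (0 to 1); they miss things now and then, are a little off and sometimes report something else, mostly with a low value. They report only what shows in the picture. A call takes as long as a camera call. They do not tell look-alikes from the thing itself.
- bot.spot_in(label, camera): "at" ([x, y, z] in m, in the coordinates of the camera as it stood for that picture, good to about 4 mm: the middle of the surface that is visible of it).
- bot.trace(label, camera): "mask" (420x560 bool, what is visible of it).
The state is a dict: "time_s": time; "joint_positions": joint angles; "qvel": joint speeds; "tau": joint torques, N m; "position": TCP position; "tcp_rot": TCP orientation; "force": force on the tool from outside, world axes, zero at the start; "moment": the same for the moment, N m; "opening": opening from 0.0 (shut) to 1.0 (fully open); "grasp_force": force on a finger pad.
Only numpy, scipy, OpenCV 4.12 (cv2) and the standard library are available. Lean on these libraries where they do the work, as an engineer would, in place of code of your own. Each camera call takes 0.05 s, during which the arm holds its last target. There are 200 camera calls.

TASK

The next press job runs from the other end, so move the four steel dies from the wooden storage rack into the empty grey setup rack in reverse order: the die at the left end of the storage row goes into the right-end pocket, the next one beside it, and so on, one die to a pocket. Stand each die upright, flat on the floor of its pocket, setting it down without dropping it or tipping any die over.

Things in the scene. Friction and masses are not known exactly. Their poses are not given: they have to be found in the camera images.
- die_plain: Loose bare-steel press die with a plain solid round head: 36 mm diameter, flat top, 54 mm total height. Stands on a round foot flange, 40 mm diameter, 12 mm high; the head rises straight from it and is gripped there. Origin at the centre of its underside, z up. 0.17 to 0.42 kg.
- die_square: Loose bare-steel press die with a square head: 26 x 26 mm, sides along the die's x and y axes, flat top, 62 mm total height. Stands on a round foot flange, 40 mm diameter, 12 mm high; the head rises straight from it and is gripped there. Origin at the centre of its underside, z up. 0.17 to 0.42 kg.
- die_cup: Loose bare-steel press die with a round hollow head: 36 mm outside diameter, open at the top like a cup (bore 26 mm wide, 26 mm deep), 60 mm total height. Stands on a round foot flange, 40 mm diameter, 12 mm high; the head rises straight from it and is gripped there. Origin at the centre of its underside, z up. 0.17 to 0.42 kg.
- die_pin: Loose bare-steel press die with a slim round head: 28 mm diameter up to 46 mm height, then a thin central pin of 10 mm diameter up to 66 mm total height. Stands on a round foot flange, 40 mm diameter, 12 mm high; the head rises straight from it and is gripped there. Origin at the centre of its underside, z up. 0.17 to 0.42 kg.
- storage_rack: Fixed dark wooden board, 84 x 324 mm, 10 mm thick, lying flat; carries the four seats in a row along its y axis, at y = -117, -39, 39 and 117 mm. Origin at the centre of its underside; y along the row, to the robot's left within about 12 degrees, x across it, away from the robot.
- seat_plain: The light wooden seat (pocket floor darker) in which the plain die stands at the start: square block 70 x 70 mm fixed on the storage rack, with a pocket 56 x 56 mm. The four seats look alike, differing only in place and in the die they hold. Origin at the centre of the underside; pocket floor 6 mm above it, lip's top 12 mm. It stays put, marking where that die came from.
- seat_square: The light wooden seat (pocket floor darker) in which the square die stands at the start: square block 70 x 70 mm fixed on the storage rack, with a pocket 56 x 56 mm. The four seats look alike, differing only in place and in the die they hold. Origin at the centre of the underside; pocket floor 6 mm above it, lip's top 12 mm. It stays put, marking where that die came from.
- seat_cup: The light wooden seat (pocket floor darker) in which the cup die stands at the start: square block 70 x 70 mm fixed on the storage rack, with a pocket 56 x 56 mm. The four seats look alike, differing only in place and in the die they hold. Origin at the centre of the underside; pocket floor 6 mm above it, lip's top 12 mm. It stays put, marking where that die came from.
- seat_pin: The light wooden seat (pocket floor darker) in which the pin die stands at the start: square block 70 x 70 mm fixed on the storage rack, with a pocket 56 x 56 mm. The four seats look alike, differing only in place and in the die they hold. Origin at the centre of the underside; pocket floor 6 mm above it, lip's top 12 mm. It stays put, marking where that die came from.
- setup_rack: Fixed grey steel rack, 84 x 324 mm, empty at the start, nearer or farther than the storage rack. Four pockets in a row centred at x = 0, y = -117, -39, 39 and 117 mm, each 56 x 56 mm inside, with a black floor 16 mm above the origin, lip's top 22 mm. Origin at the centre of the underside; y along the row, to the robot's left within about 12 degrees, x across it, away from the robot.
Mind the look-alikes: they are no part of the job. Leave any pink or purple look-alike of the die_pin alone.

How it is judged (in metres and radians):
At the end, for the whole second after the job is handed in: Each die stands in the setup-rack pocket that mirrors its storage seat (from the seat at y = +117 mm to the pocket at y = -117 mm, and so on), within 11 mm of the pocket centre in x and y, its underside within 4 mm of the pocket floor, upright within 0.1 rad, at rest (((y of seat_plain in the frame of storage_rack between -0.137 and -0.097 m and y of die_plain in the frame of setup_rack between 0.106 and 0.128 m) or (y of seat_plain in the frame of storage_rack between -0.059 and -0.019 m and y of die_plain in the frame of setup_rack between 0.028 and 0.05 m) or (y of seat_plain in the frame of storage_rack between 0.019 and 0.059 m and y of die_plain in the frame of setup_rack between -0.05 and -0.028 m) or (y of seat_plain in the frame of storage_rack between 0.097 and 0.137 m and y of die_plain in the frame of setup_rack between -0.128 and -0.106 m)) and x of die_plain in the frame of setup_rack between -0.011 and 0.011 m and z of die_plain in the frame of setup_rack between 0.012 and 0.02 m and angle between each of die_plain, die_square, die_cup, die_pin's own z axis and vertical below 0.1 rad and linear speed of each of die_plain, die_square, die_cup, die_pin below 0.02 m/s and angular speed of each of die_plain, die_square, die_cup, die_pin below 0.2 rad/s and ((y of seat_square in the frame of storage_rack between -0.137 and -0.097 m and y of die_square in the frame of setup_rack between 0.106 and 0.128 m) or (y of seat_square in the frame of storage_rack between -0.059 and -0.019 m and y of die_square in the frame of setup_rack between 0.028 and 0.05 m) or (y of seat_square in the frame of storage_rack between 0.019 and 0.059 m and y of die_square in the frame of setup_rack between -0.05 and -0.028 m) or (y of seat_square in the frame of storage_rack between 0.097 and 0.137 m and y of die_square in the frame of setup_rack between -0.128 and -0.106 m)) and x of die_square in the frame of setup_rack between -0.011 and 0.011 m and z of die_square in the frame of setup_rack between 0.012 and 0.02 m and ((y of seat_cup in the frame of storage_rack between -0.137 and -0.097 m and y of die_cup in the frame of setup_rack between 0.106 and 0.128 m) or (y of seat_cup in the frame of storage_rack between -0.059 and -0.019 m and y of die_cup in the frame of setup_rack between 0.028 and 0.05 m) or (y of seat_cup in the frame of storage_rack between 0.019 and 0.059 m and y of die_cup in the frame of setup_rack between -0.05 and -0.028 m) or (y of seat_cup in the frame of storage_rack between 0.097 and 0.137 m and y of die_cup in the frame of setup_rack between -0.128 and -0.106 m)) and x of die_cup in the frame of setup_rack between -0.011 and 0.011 m and z of die_cup in the frame of setup_rack between 0.012 and 0.02 m and ((y of seat_pin in the frame of storage_rack between -0.137 and -0.097 m and y of die_pin in the frame of setup_rack between 0.106 and 0.128 m) or (y of seat_pin in the frame of storage_rack between -0.059 and -0.019 m and y of die_pin in the frame of setup_rack between 0.028 and 0.05 m) or (y of seat_pin in the frame of storage_rack between 0.019 and 0.059 m and y of die_pin in the frame of setup_rack between -0.05 and -0.028 m) or (y of seat_pin in the frame of storage_rack between 0.097 and 0.137 m and y of die_pin in the frame of setup_rack between -0.128 and -0.106 m)) and x of die_pin in the frame of setup_rack between -0.011 and 0.011 m and z of die_pin in the frame of setup_rack between 0.012 and 0.02 m); the robot touches nothing.
It fails at once if a die is tipped over (leans more than 45 degrees) (angle between any of die_plain, die_square, die_cup, die_pin's own z axis and vertical above 0.8 rad).
It fails at once if a die is dropped (moves faster than 0.7 m/s, a fall of about 25 mm, with no finger on it) ((linear speed of die_plain above 0.7 m/s and contact force between the fingers and die_plain below 0.05 N) or (linear speed of die_square above 0.7 m/s and contact force between the fingers and die_square below 0.05 N) or (linear speed of die_cup above 0.7 m/s and contact force between the fingers and die_cup below 0.05 N) or (linear speed of die_pin above 0.7 m/s and contact force between the fingers and die_pin below 0.05 N)).
It also fails if it takes over 99 s, if anything falls off the work surface, if the arm or the gripper's body presses on something with over 40 N, if the wrist force passes 120 N, or if a joint passes its speed limit or range.

## Working session

There is one attempt and no reset: what is moved stays moved. The work goes in short steps, Python scripts to look and compute and a tool call to move; the robot and the scene stay as the last step left them, time stands still between calls to the robot, and variables do not carry over. Pictures are saved under pics/ and viewed, at most 14 in all, crops included, and the job is handed in when it is done.

Besides the shell and the picture viewer there is one more tool, called after "Request:" as name([rows], argument=value, ...), one row to a line, values as JSON. move_arm: Moves the arm, as the interface text tells. Its arguments: {"type":"object","properties":{"increments":{"type":"array"}},"required":["increments"]}

```bash
mkdir -p pics; cat > h.py <<'E'
from rig import bot
import numpy as np, cv2
def cam(n):
    m=bot.camera_model(n); R=cv2.Rodrigues(np.array(m["rvec"],float))[0]
    return np.array(m["intrinsics"]),R,np.array(m["tvec"],float).ravel()
def c2w(n,p):
    K,R,t=cam(n); return (np.atleast_2d(p)-t)@R
def cloud(n,d):
    K,R,t=cam(n); v,u=np.mgrid[:d.shape[0],:d.shape[1]]
    p=np.stack([(u-K[0,2])/K[0,0]*d,(v-K[1,2])/K[1,1]*d,d],-1)
    return (p-t)@R
E
python3 - <<'E'
from h import *
print(bot.read_state())
for n in("top","side"):
    im,d=bot.capture(n); cv2.imwrite(f"pics/{n}0.png",im[:,:,::-1]); np.save(f"{n}0.npy",d)
    K,R,t=cam(n); print(n,K,-R.T@t,R[2])
    for l in ["die_plain","die_square","die_cup","die_pin","storage_rack","setup_rack","seat_plain","seat_pin"]:
        for r in bot.spot_in(l,n): print(n,l,round(r["conf"],2),c2w(n,r["at"])[0].round(3))
E
```

```text
{'time_s': 0.0, 'joint_positions': array([ 5.72670068e+01,  3.02792243e+01,  8.21558938e+01,  9.21273153e-04,
        6.76883536e+01, -1.02274160e+01]), 'qvel': array([ 0.06718201, -0.05659863, -0.08641722,  0.0529146 , -0.10940526,
        0.0575398 ]), 'tau': array([-7.49744977e-04, -4.40043426e+01, -1.76589775e+01,  6.31429651e-02,
        5.82912366e-02, -1.75760720e-04]), 'position': array([0.23880553, 0.57679553, 0.22157159]), 'tcp_rot': array([[-9.23839701e-01,  3.82777768e-01, -1.17776723e-03],
       [ 3.82779374e-01,  9.23838024e-01, -1.80472916e-03],
       [ 3.97255949e-04, -2.11810545e-03, -9.99997678e-01]]), 'force': array([-0.36186604,  0.22313928, -0.48303212]), 'moment': array([-0.0346515 , -0.06196953,  0.01108472]), 'grasp_force': 0.0, 'opening': 1.0024594939522944}
top [[450.62967868   0.         274.76871179]
 [  0.         450.62967868 209.85840051]
 [  0.           0.           1.        ]] [0.44923934 0.00175344 0.7599849 ] [ 0.21931137 -0.02147393 -0.97541857]
top die_plain 0.83 [0.63  0.008 0.076]
top die_square 0.89 [0.635 0.159 0.068]
top die_square 0.52 [
[... 295 characters left out ...]
.024]
top seat_plain 0.43 [0.627 0.076 0.021]
top seat_pin 0.64 [ 0.629 -0.064  0.018]
side [[505.12984566   0.         276.02182492]
 [  0.         505.12984566 200.3478805 ]
 [  0.           0.           1.        ]] [0.37547341 0.4340847  0.63404606] [ 0.27405351 -0.56519183 -0.77810852]
side die_plain 0.75 [0.63  0.015 0.061]
side die_square 0.79 [0.63  0.167 0.059]
side die_cup 0.62 [0.637 0.097 0.055]
side die_pin 0.76 [ 0.637 -0.179  0.023]
side die_pin 0.69 [ 0.639 -0.067  0.042]
side die_pin 0.64 [ 0.735 -0.024  0.026]
side storage_rack 0.77 [0.603 0.127 0.009]
side setup_rack 0.56 [0.463 0.024 0.012]
side seat_plain 0.83 [0.624 0.023 0.016]
side seat_pin 0.88 [ 0.619 -0.061  0.012]
```

View pics/top0.png

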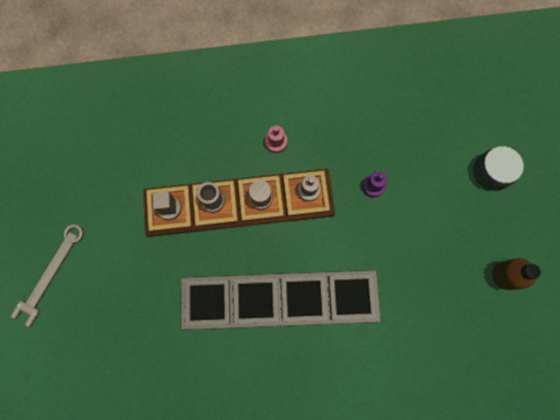

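View pics/side0.png

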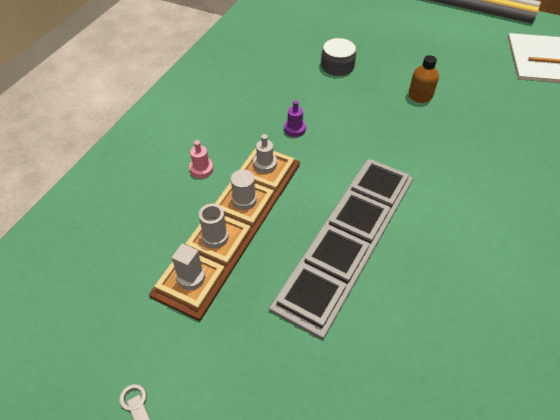

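The top picture shows the row from left to right: square (165,205), cup (209,193), plain (260,194) and pin (310,187). The pockets are at (208,302) to (352,297), and the look-alikes at (276,138) and (376,183). Next I measure the geometry.

```bash
cat > m.py <<'E'
from h import *
S={n:(cv2.imread(f"pics/{n}0.png"),np.load(f"{n}0.npy")) for n in("top","side")}
for n,(im,d) in S.items():
    P=cloud(n,d)
    g=P[(abs(P[...,2])<.008)&(d>0)&(abs(P[...,0]-.55)<.2)&(abs(P[...,1])<.3)]; print(n,"table z",np.median(g[:,2]).round(4),g[:,2].std().round(4))
    K,R,t=cam(n)
    def ray(pts,z):
        q=np.linalg.solve(K,np.c_[pts,np.ones(len(pts))].T).T@R; c=-R.T@t
        return c+q*((z-c[2])/q[:,2])[:,None]
    # pockets: dark pixels near rack
    hsv=cv2.cvtColor(im,cv2.COLOR_BGR2HSV)
    box=(P[...,0]>.4)&(P[...,0]<.53)&(abs(P[...,1])<.2)
    m=((im.max(2)<50)&box).astype(np.uint8); m=cv2.morphologyEx(m,cv2.MORPH_OPEN,np.ones((5,5)))
    k,lab,st,ce=cv2.connectedComponentsWithStats(m)
    q=np.array([ray(np.array([cv2.minAreaRect(np.argwhere(lab==i)[:,::-1].astype(np.float32))[0]]),.016)[0] for i in range(1,k) if st[i,4]>300]); q=q[np.argsort(q[:,1])]
    print("pockets\n",q.round(4))
    m=((hsv[...,1]<60)&box&(abs(P[...,2]-.02)<.012)|(m>0)).astype(np.uint8); 
    m=cv2.morphologyEx(m,cv2.MORPH_CLOSE,np.ones((9,9)))
    k,lab,st,ce=cv2.connectedComponentsWithStats(m); i=1+np.argmax(st[1:,4])
    r=ray(np.argwhere(lab==i)[:,::-1].astype(float),.020)[:,:2]; print("rack",cv2.minAreaRect((r*1000).astype(np.float32)))
    for l,xy,z in [("square",(.635,.16),.078),("cup",(.64,.088),.076),("plain",(.633,.009),.070),("pin",(.635,-.068),.062)]:
        near=np.hypot(P[...,0]-xy[0],P[...,1]-xy[1])<.038
        zz=P[...,2][near]; s=near&(abs(P[...,2]-z)<.005)&(d>0)
        p=P[s]; b=cv2.minAreaRect((p[:,:2]*1000).astype(np.float32)); c=cv2.minEnclosingCircle((p[:,:2]*1000).astype(np.float32))
        h=near&(P[...,2]>.034)&(P[...,2]<z+.01); 
        print(l,len(p),"zmax",np.percentile(zz,98).round(4),"zmed",np.median(p[:,2]).round(4),"mean",(p[:,:2].mean(0)*1000).round(1),"rect",np.round(b[0],1),np.round(b[1],1),round(b[2],1),"circ",np.round(c[0],1),round(c[1],1))
E
python3 m.py
```

```text
top table z 0.0001 0.0014
pockets
 [[ 0.4581 -0.1209  0.016 ]
 [ 0.4649 -0.0429  0.016 ]
 [ 0.472   0.0352  0.016 ]
 [ 0.4787  0.1135  0.016 ]]
rack ((468.5919189453125, -3.4508056640625), (317.9648742675781, 82.24877166748047), 84.93280792236328)
square 281 zmax 0.0795 zmed 0.0779 mean [641.2 161.5] rect [641.9 161.5] [26.7 26. ] 1.4 circ [641.2 162. ] 17.4
cup 201 zmax 0.0771 zmed 0.0757 mean [644.5  88. ] rect [644.5  87.8] [34.1 34.4] 72.5 circ [644.8  87.7] 18.0
plain 390 zmax 0.0716 zmed 0.0701 mean [638.8   6.7] rect [639.3   6.6] [33.5 34.8] 83.1 circ [639.6   7. ] 17.9
pin 185 zmax 0.0775 zmed 0.0619 mean [642.2 -74.9] rect [643.4 -75.5] [25.9 26.7] 84.4 circ [643.6 -75.3] 13.9
side table z -0.0006 0.0014Traceback (most recent call last):
  File "m.py", line 15, in <module>
    q=np.array([ray(np.array([cv2.minAreaRect(np.argwhere(lab==i)[:,::-1].astype(np.float32))[0]]),.016)[0] for i in range(1,k) if st[i,4]>300]); q=q[np.argsort(q[:,1])]
                                                                                                                                                                 ~^^^^^
IndexError: too many indices for array: array is 1-dimensional, but 2 were indexed
```

```bash
sed -i 's/im.max(2)<50/im.max(2)<(50 if n=="top" else 60)/; s/>300\])/>300]).reshape(-1,3)/; s/(9,9)/(15,15)/' m.py; python3 m.py | sed -n '/^side/,$p'; python3 -c "
from h import *
P=cloud('side',np.load('side0.npy'));im=cv2.imread('pics/side0.png')
for v,u in[(292,311),(252,337),(215,360),(181,380)]:print(im[v,u],P[v,u].round(3))"
```

```text
side table z -0.0006 0.0014
pockets
 [[ 0.4643 -0.1325  0.016 ]
 [ 0.4696 -0.0524  0.016 ]
 [ 0.4721  0.0305  0.016 ]
 [ 0.4858  0.0988  0.016 ]]
rack ((465.7043151855469, 3.1210784912109375), (321.0141906738281, 82.23422241210938), 84.92474365234375)
square 366 zmax 0.0782 zmed 0.0771 mean [639.7 162.6] rect [640.5 161.9] [26.9 26.5] 0.2 circ [640.3 161.9] 17.5
cup 246 zmax 0.0758 zmed 0.0747 mean [642.9  88.6] rect [643.3  88.6] [34.3 34.7] 71.7 circ [644.3  88.5] 18.5
plain 363 zmax 0.0702 zmed 0.069 mean [637.4   7.9] rect [637.6   7.7] [34.3 35.6] 25.7 circ [639.    7.1] 18.8
pin 162 zmax 0.0774 zmed 0.061 mean [640.8 -72.7] rect [641.4 -74.5] [26.5 26.7] 38.5 circ [642.6 -74.9] 14.3
[46 50 55] [0.48  0.11  0.015]
[46 51 53] [0.472 0.033 0.015]
[48 53 55] [ 0.464 -0.044  0.016]
[43 49 53] [ 0.459 -0.125  0.014]
```

Request:
move_arm([
  {"xyz": [0, 0, 0], "roll": 0.1178, "grip": 100},
  {"xyz": [0, 0, 0], "roll": 0.1178, "grip": 100},
  {"xyz": [0, 0, 0], "roll": 0.1178, "grip": 100},
  {"xyz": [0, 0, 0], "roll": 0.1178, "grip": 100},
  {"xyz": [0, 0, 0], "roll": 0.1178, "grip": 100},
])

```text
time_s: 1.32
position: [0.2392, 0.5774, 0.2226]
tcp_rot: [[-0.551, 0.835, 0.0], [0.835, 0.551, 0.0], [0.0, 0.0, -1.0]]
force: [-0.5, 0.1, -0.5]
opening: 0.997
grasp_force: 0.0
```

Request:
move_arm([
  {"xyz": [0, 0, 0], "roll": 0.1178, "grip": 100},
  {"xyz": [0, 0, 0], "roll": 0.1178, "grip": 100},
  {"xyz": [0, 0, 0], "roll": 0.1178, "grip": 100},
  {"xyz": [0, 0, 0], "roll": 0.1178, "grip": 100},
  {"xyz": [0, 0, 0], "roll": 0.1178, "grip": 100},
])

```text
time_s: 1.73
position: [0.2392, 0.5774, 0.2226]
tcp_rot: [[0.006, 1.0, 0.0], [1.0, -0.006, 0.0], [0.0, 0.0, -1.0]]
force: [0.1, 0.4, -0.0]
opening: 0.998
grasp_force: 0.0
```

Request:
move_arm([
  {"xyz": [-27, 26, 0], "roll": 0, "grip": 100},
  {"xyz": [-27, 26, 0], "roll": 0, "grip": 100},
  {"xyz": [-27, 26, 0], "roll": 0, "grip": 100},
  {"xyz": [-27, 26, 0], "roll": 0, "grip": 100},
  {"xyz": [-27, 26, 0], "roll": 0, "grip": 100},
])

```text
time_s: 2.15
position: [0.3701, 0.4412, 0.2227]
tcp_rot: [[-0.001, 1.0, 0.0], [1.0, 0.001, 0.0], [0.0, 0.0, -1.0]]
force: [0.0, -0.0, -0.4]
opening: 0.999
grasp_force: 0.0
```

Request:
move_arm([
  {"xyz": [-28, 27, 0], "roll": 0, "grip": 100},
  {"xyz": [-28, 27, 0], "roll": 0, "grip": 100},
  {"xyz": [-28, 27, 0], "roll": 0, "grip": 100},
  {"xyz": [-28, 27, 0], "roll": 0, "grip": 100},
  {"xyz": [-28, 27, 0], "roll": 0, "grip": 100},
])

```text
time_s: 2.57
position: [0.5054, 0.3008, 0.2228]
tcp_rot: [[0.0, 1.0, 0.0], [1.0, -0.0, 0.0], [0.0, 0.0, -1.0]]
force: [0.8, 0.3, 0.6]
opening: 0.998
grasp_force: 0.0
```

Request:
move_arm([
  {"xyz": [-28, 27, 20], "roll": 0, "grip": 100},
  {"xyz": [-28, 27, 20], "roll": 0, "grip": 100},
  {"xyz": [-28, 27, 20], "roll": 0, "grip": 100},
  {"xyz": [-28, 27, 10], "roll": 0, "grip": 100},
  {"xyz": [-28, 27, 0], "roll": 0, "grip": 100},
])

```text
time_s: 2.98
position: [0.6344, 0.1646, 0.1522]
tcp_rot: [[0.0, 1.0, -0.006], [1.0, -0.0, -0.0], [-0.0, -0.006, -1.0]]
force: [0.6, 0.0, 0.3]
opening: 1.001
grasp_force: 0.0
```

Request:
move_arm([
  {"xyz": [0, 0, 0], "roll": 0, "grip": 100},
])

```text
time_s: 3.07
position: [0.6413, 0.1602, 0.1545]
tcp_rot: [[0.006, 1.0, 0.005], [1.0, -0.006, -0.003], [-0.002, 0.005, -1.0]]
force: [0.9, 0.2, -0.2]
opening: 0.999
grasp_force: 0.0
```

Request:
move_arm([
  {"xyz": [1, 1, 25], "roll": 0, "grip": 100},
  {"xyz": [0, 0, 30], "roll": 0, "grip": 100},
  {"xyz": [0, 0, 30], "roll": 0, "grip": 100},
  {"xyz": [0, 0, 20], "roll": 0, "grip": 100},
  {"xyz": [0, 0, 10], "roll": 0, "grip": 100},
])

```text
time_s: 3.48
position: [0.6343, 0.1672, 0.0373]
tcp_rot: [[0.0, 1.0, -0.005], [1.0, -0.0, -0.0], [-0.0, -0.005, -1.0]]
force: [0.0, 0.8, -0.0]
opening: 0.998
grasp_force: 0.0
```

Request:
move_arm([
  {"xyz": [0, 0, 4], "roll": 0, "grip": 100},
  {"xyz": [0, 0, 0], "roll": 0, "grip": 100},
])

```text
time_s: 3.65
position: [0.6363, 0.1675, 0.0359]
tcp_rot: [[-0.0, 1.0, -0.001], [1.0, 0.0, -0.0], [-0.0, -0.001, -1.0]]
force: [-0.1, -0.1, 0.8]
opening: 1.0
grasp_force: 0.0
```

Request:
move_arm([
  {"xyz": [-3, 2, 1], "roll": 0, "grip": 100},
  {"xyz": [-3, 2, 1], "roll": 0, "grip": 100},
  {"xyz": [0, 0, 0], "roll": 0, "grip": 100},
  {"xyz": [0, 0, 0], "roll": 0, "grip": 100},
  {"xyz": [0, 0, 0], "roll": 0, "grip": 100},
])

```text
time_s: 4.07
position: [0.6409, 0.1613, 0.0353]
tcp_rot: [[0.0, 1.0, 0.001], [1.0, -0.0, 0.0], [0.0, 0.001, -1.0]]
force: [-0.0, -0.2, -0.2]
opening: 0.999
grasp_force: 0.0
```

Request:
move_arm([
  {"xyz": [0, 0, 0], "roll": 0, "grip": 0},
  {"xyz": [0, 0, 0], "roll": 0, "grip": 0},
  {"xyz": [0, 0, 0], "roll": 0, "grip": 0},
  {"xyz": [0, 0, 0], "roll": 0, "grip": 0},
  {"xyz": [0, 0, 0], "roll": 0, "grip": 0},
])

```text
time_s: 4.48
position: [0.6403, 0.1614, 0.0343]
tcp_rot: [[-0.0, 1.0, -0.0], [1.0, 0.0, -0.0], [-0.0, -0.0, -1.0]]
force: [-0.2, 0.8, -0.4]
opening: 0.705
grasp_force: 0.0
```

Request:
move_arm([
  {"xyz": [0, 0, 0], "roll": 0, "grip": 0},
  {"xyz": [0, 0, 0], "roll": 0, "grip": 0},
  {"xyz": [0, 0, 0], "roll": 0, "grip": 0},
  {"xyz": [0, 0, 0], "roll": 0, "grip": 0},
  {"xyz": [0, 0, 0], "roll": 0, "grip": 0},
])

```text
time_s: 4.9
position: [0.6405, 0.1614, 0.0344]
tcp_rot: [[0.0, 1.0, 0.0], [1.0, -0.0, 0.0], [0.0, 0.0, -1.0]]
force: [0.9, 0.7, -1.2]
opening: 0.327
grasp_force: 0.3
```

Request:
move_arm([
  {"xyz": [0, 0, 0], "roll": 0, "grip": 0},
  {"xyz": [0, 0, 0], "roll": 0, "grip": 0},
  {"xyz": [0, 0, 0], "roll": 0, "grip": 0},
  {"xyz": [0, 0, 0], "roll": 0, "grip": 0},
  {"xyz": [0, 0, -5], "roll": 0, "grip": 0},
])

```text
time_s: 5.32
position: [0.6389, 0.1612, 0.0382]
tcp_rot: [[-0.0, 1.0, -0.004], [1.0, 0.0, -0.0], [-0.0, -0.004, -1.0]]
force: [0.3, -1.0, -3.0]
opening: 0.297
grasp_force: 30.0
```

Request:
move_arm([
  {"xyz": [0, 0, -10], "roll": 0, "grip": 0},
  {"xyz": [0, 0, -20], "roll": 0, "grip": 0},
  {"xyz": [0, 0, -20], "roll": 0, "grip": 0},
  {"xyz": [0, 0, -20], "roll": 0, "grip": 0},
  {"xyz": [0, 0, -10], "roll": 0, "grip": 0},
])

```text
time_s: 5.73
position: [0.6412, 0.1615, 0.1224]
tcp_rot: [[-0.0, 1.0, 0.003], [1.0, 0.0, 0.0], [0.0, 0.003, -1.0]]
force: [1.0, -0.5, -2.1]
opening: 0.301
grasp_force: 30.0
```

Request:
move_arm([
  {"xyz": [-10, -7, 0], "roll": 0, "grip": 0},
  {"xyz": [-20, -13, 0], "roll": 0, "grip": 0},
  {"xyz": [-20, -13, 0], "roll": 0, "grip": 0},
  {"xyz": [-20, -13, 0], "roll": 0, "grip": 0},
  {"xyz": [-20, -13, 0], "roll": 0, "grip": 0},
])

```text
time_s: 6.15
position: [0.58, 0.0707, 0.1194]
tcp_rot: [[-0.001, 1.0, -0.001], [1.0, 0.001, -0.0], [-0.0, -0.001, -1.0]]
force: [-0.2, 0.1, -3.6]
opening: 0.294
grasp_force: 30.0
```

Request:
move_arm([
  {"xyz": [-20, -13, 0], "roll": 0, "grip": 0},
  {"xyz": [-20, -13, 0], "roll": 0, "grip": 0},
  {"xyz": [-20, -13, 0], "roll": 0, "grip": 0},
  {"xyz": [-20, -13, 0], "roll": 0, "grip": 0},
  {"xyz": [-20, -13, 0], "roll": 0, "grip": 0},
])

```text
time_s: 6.57
position: [0.5152, -0.0293, 0.1196]
tcp_rot: [[-0.0, 1.0, -0.001], [1.0, 0.0, 0.0], [0.0, -0.001, -1.0]]
force: [0.1, -0.5, -4.2]
opening: 0.295
grasp_force: 30.0
```

Request:
move_arm([
  {"xyz": [-20, -13, 0], "roll": 0, "grip": 0},
  {"xyz": [-20, -13, 0], "roll": 0, "grip": 0},
  {"xyz": [-20, -13, 0], "roll": 0, "grip": 0},
  {"xyz": [-20, -13, 0], "roll": 0, "grip": 0},
  {"xyz": [-11, -6, 0], "roll": 0, "grip": 0},
])

```text
time_s: 6.98
position: [0.4564, -0.121, 0.1196]
tcp_rot: [[0.001, 1.0, -0.002], [1.0, -0.001, 0.0], [0.0, -0.002, -1.0]]
force: [-0.0, 0.4, -3.2]
opening: 0.298
grasp_force: 30.0
```

Request:
move_arm([
  {"xyz": [0, 0, 0], "roll": 0, "grip": 0},
  {"xyz": [0, 0, 10], "roll": 0, "grip": 0},
  {"xyz": [0, 0, 20], "roll": 0, "grip": 0},
  {"xyz": [0, 0, 20], "roll": 0, "grip": 0},
  {"xyz": [0, 0, 10], "roll": 0, "grip": 0},
])

```text
time_s: 7.4
position: [0.458, -0.1188, 0.0581]
tcp_rot: [[-0.0, 1.0, -0.002], [1.0, 0.0, 0.001], [0.001, -0.002, -1.0]]
force: [-0.1, 0.4, -3.7]
opening: 0.297
grasp_force: 30.0
```

Request:
move_arm([
  {"xyz": [0, 0, 0], "roll": 0, "grip": 0},
  {"xyz": [0, 0, 0], "roll": 0, "grip": 0},
  {"xyz": [0, 0, 0], "roll": 0, "grip": 0},
  {"xyz": [0, 0, 0], "roll": 0, "grip": 0},
])

```text
time_s: 7.73
position: [0.4592, -0.1197, 0.0603]
tcp_rot: [[-0.0, 1.0, 0.002], [1.0, 0.0, -0.001], [-0.001, 0.002, -1.0]]
force: [-0.6, 0.4, -2.4]
opening: 0.293
grasp_force: 30.0
```

Request:
move_arm([
  {"xyz": [0, -1, 12], "roll": 0, "grip": 0},
  {"xyz": [0, 0, 8], "roll": 0, "grip": 0},
  {"xyz": [0, 0, 4], "roll": 0, "grip": 0},
  {"xyz": [0, 0, 1], "roll": 0, "grip": 0},
  {"xyz": [0, 0, 0.5], "roll": 0, "grip": 0},
])

```text
time_s: 8.15
position: [0.4571, -0.1195, 0.0343]
tcp_rot: [[-0.0, 1.0, -0.001], [1.0, 0.0, 0.0], [0.0, -0.001, -1.0]]
force: [-2.3, 1.2, 7.6]
opening: 0.293
grasp_force: 30.0
```

Request:
move_arm([
  {"xyz": [0, 0, 0], "roll": 0, "grip": 0},
  {"xyz": [0, 0, 0], "roll": 0, "grip": 0},
  {"xyz": [0, 0, 0], "roll": 0, "grip": 0},
])

```text
time_s: 8.4
position: [0.4572, -0.1195, 0.0344]
tcp_rot: [[-0.0, 1.0, -0.0], [1.0, 0.0, 0.0], [0.0, -0.0, -1.0]]
force: [-2.5, 1.4, 4.9]
opening: 0.299
grasp_force: 30.0
```

Request:
move_arm([
  {"xyz": [0, 0, 0], "roll": 0, "grip": 100},
  {"xyz": [0, 0, 0], "roll": 0, "grip": 100},
  {"xyz": [0, 0, 0], "roll": 0, "grip": 100},
  {"xyz": [0, 0, 0], "roll": 0, "grip": 100},
  {"xyz": [0, 0, 0], "roll": 0, "grip": 100},
])

```text
time_s: 8.82
position: [0.4576, -0.1198, 0.0338]
tcp_rot: [[0.0, 1.0, 0.0], [1.0, -0.0, -0.0], [-0.0, 0.0, -1.0]]
force: [0.5, -0.6, -0.3]
opening: 0.591
grasp_force: 0.0
```

Request:
move_arm([
  {"xyz": [0, 0, -10], "roll": 0, "grip": 100},
  {"xyz": [0, 0, -25], "roll": 0, "grip": 100},
  {"xyz": [0, 0, -25], "roll": 0, "grip": 100},
  {"xyz": [0, 0, -20], "roll": 0, "grip": 100},
  {"xyz": [0, 0, -5], "roll": 0, "grip": 100},
])

```text
time_s: 9.23
position: [0.459, -0.1204, 0.1221]
tcp_rot: [[-0.0, 1.0, 0.005], [1.0, 0.0, -0.003], [-0.003, 0.005, -1.0]]
force: [-0.0, 1.0, 0.2]
opening: 0.952
grasp_force: 0.0
```

Request:
move_arm([
  {"xyz": [10, 9, 0], "roll": 0, "grip": 100},
  {"xyz": [19, 17, 0], "roll": 0, "grip": 100},
  {"xyz": [19, 17, 0], "roll": 0, "grip": 100},
  {"xyz": [19, 17, 0], "roll": 0, "grip": 100},
  {"xyz": [19, 17, 0], "roll": 0, "grip": 100},
])

```text
time_s: 9.65
position: [0.5346, -0.0327, 0.1187]
tcp_rot: [[0.0, 1.0, -0.001], [1.0, -0.0, 0.0], [0.0, -0.001, -1.0]]
force: [0.1, -0.4, -0.7]
opening: 1.001
grasp_force: 0.0
```

```bash
cat > pk.py <<'E'
from h import *
import sys
# each arg: x,y,ztop(mm): centroid of top face found near there
im,d=bot.capture("top"); P=cloud("top",d); cv2.imwrite(f"pics/{sys.argv[1]}.png",im[:,:,::-1])
for a in sys.argv[2:]:
    x,y,z=np.array(list(map(float,a.split(","))))/1000
    s=(np.hypot(P[...,0]-x,P[...,1]-y)<.03)&(abs(P[...,2]-z)<.005)&(d>0); p=(P[s][:,:2]*1000).astype(np.float32)
    if len(p)>5: print(a,len(p),"rect",cv2.minAreaRect(p),"zmed",np.median(P[s][:,2]))
    else: print(a,"none")
print(bot.read_state()["position"])
E
python3 pk.py a 458,-120,78 644,88,76
```

```text
458,-120,78 none
644,88,76 159 rect ((646.3075561523438, 90.30751037597656), (29.962923049926758, 35.34777069091797), 64.6032485961914) zmed 0.0755306242497325
[ 0.5384887  -0.03007891  0.11909274]
```

Request:
move_arm([
  {"xyz": [19, 17, 0], "roll": 0, "grip": 100},
  {"xyz": [19, 17, 0], "roll": 0, "grip": 100},
  {"xyz": [19, 17, 0], "roll": 0, "grip": 100},
  {"xyz": [19, 17, 0], "roll": 0, "grip": 100},
  {"xyz": [19, 17, 0], "roll": 0, "grip": 100},
])

```text
time_s: 10.12
position: [0.6195, 0.0623, 0.1184]
tcp_rot: [[-0.0, 1.0, -0.001], [1.0, 0.0, 0.0], [0.0, -0.001, -1.0]]
force: [-0.3, -0.3, 0.0]
opening: 0.999
grasp_force: 0.0
```

Request:
move_arm([
  {"xyz": [19, 17, 0], "roll": 0, "grip": 100},
  {"xyz": [8, 7, 0], "roll": 0, "grip": 100},
  {"xyz": [0, 0, 0], "roll": 0, "grip": 100},
  {"xyz": [0, 0, 0], "roll": 0, "grip": 100},
  {"xyz": [0, 0, 0], "roll": 0, "grip": 100},
])

```text
time_s: 10.53
position: [0.6418, 0.0874, 0.1184]
tcp_rot: [[0.001, 1.0, -0.003], [1.0, -0.001, -0.0], [-0.0, -0.003, -1.0]]
force: [-0.5, -0.4, -0.2]
opening: 1.002
grasp_force: 0.0
```

```bash
python3 pk.py b 458,-120,78; python3 -c "
from rig import bot;print(bot.read_state()['position'])"
```

```text
458,-120,78 315 rect ((457.19317626953125, -118.51988220214844), (26.091629028320312, 25.88054847717285), 89.96656799316406) zmed 0.07789677256300562
[0.64191259 0.08716949 0.11854988]
[0.64191259 0.08716949 0.11854988]
```

Request:
move_arm([
  {"xyz": [1, 2, 15], "roll": 0, "grip": 100},
  {"xyz": [0, 0, 25], "roll": 0, "grip": 100},
  {"xyz": [0, 0, 25], "roll": 0, "grip": 100},
  {"xyz": [0, 0, 14], "roll": 0, "grip": 100},
  {"xyz": [0, 0, 5], "roll": 0, "grip": 100},
])

```text
time_s: 11.0
position: [0.6427, 0.0884, 0.0323]
tcp_rot: [[0.001, 1.0, -0.006], [1.0, -0.001, 0.0], [0.0, -0.006, -1.0]]
force: [-0.1, -0.5, 0.6]
opening: 1.001
grasp_force: 0.0
```

Request:
move_arm([
  {"xyz": [0, 0, 0], "roll": 0, "grip": 100},
  {"xyz": [0, 0, 0], "roll": 0, "grip": 100},
  {"xyz": [0, 0, 0], "roll": 0, "grip": 100},
  {"xyz": [0, 0, 0], "roll": 0, "grip": 60},
  {"xyz": [0, 0, 0], "roll": 0, "grip": 60},
])

```text
time_s: 11.42
position: [0.6462, 0.0894, 0.0362]
tcp_rot: [[-0.0, 1.0, 0.002], [1.0, 0.0, -0.0], [-0.0, 0.002, -1.0]]
force: [0.7, -0.4, -0.1]
opening: 0.919
grasp_force: 0.0
```

Request:
move_arm([
  {"xyz": [-1, -1, 0], "roll": 0, "grip": 0},
  {"xyz": [0, 0, 0], "roll": 0, "grip": 0},
  {"xyz": [0, 0, 0], "roll": 0, "grip": 0},
  {"xyz": [0, 0, 0], "roll": 0, "grip": 0},
  {"xyz": [0, 0, 0], "roll": 0, "grip": 0},
])

```text
time_s: 11.83
position: [0.6444, 0.0884, 0.0349]
tcp_rot: [[-0.0, 1.0, 0.0], [1.0, 0.0, -0.0], [-0.0, 0.0, -1.0]]
force: [0.4, -0.2, 0.4]
opening: 0.553
grasp_force: 0.0
```

Request:
move_arm([
  {"xyz": [0, 0, 0], "roll": 0, "grip": 0},
  {"xyz": [0, 0, 0], "roll": 0, "grip": 0},
  {"xyz": [0, 0, 0], "roll": 0, "grip": 0},
  {"xyz": [0, 0, 0], "roll": 0, "grip": 0},
  {"xyz": [0, 0, 0], "roll": 0, "grip": 0},
])

```text
time_s: 12.25
position: [0.6446, 0.0884, 0.0349]
tcp_rot: [[-0.0, 1.0, 0.0], [1.0, 0.0, 0.0], [0.0, 0.0, -1.0]]
force: [0.8, -0.4, -0.8]
opening: 0.404
grasp_force: 30.0
```

Request:
move_arm([
  {"xyz": [0, 0, 0], "roll": 0, "grip": 0},
  {"xyz": [0, 0, 0], "roll": 0, "grip": 0},
])

```text
time_s: 12.42
position: [0.6445, 0.0884, 0.0349]
tcp_rot: [[0.0, 1.0, 0.0], [1.0, -0.0, -0.0], [-0.0, 0.0, -1.0]]
force: [0.2, 0.2, -1.0]
opening: 0.406
grasp_force: 30.0
```

Request:
move_arm([
  {"xyz": [0, 0, -10], "roll": 0, "grip": 0},
  {"xyz": [0, 0, -25], "roll": 0, "grip": 0},
  {"xyz": [0, 0, -25], "roll": 0, "grip": 0},
  {"xyz": [0, 0, -20], "roll": 0, "grip": 0},
  {"xyz": [0, 0, -5], "roll": 0, "grip": 0},
])

```text
time_s: 12.83
position: [0.6463, 0.0884, 0.1239]
tcp_rot: [[-0.0, 1.0, 0.006], [1.0, 0.0, -0.0], [-0.0, 0.006, -1.0]]
force: [0.1, 0.4, -1.8]
opening: 0.406
grasp_force: 30.0
```

Request:
move_arm([
  {"xyz": [-7, -9, 0], "roll": 0, "grip": 0},
  {"xyz": [-13, -18, 0], "roll": 0, "grip": 0},
  {"xyz": [-13, -18, 0], "roll": 0, "grip": 0},
  {"xyz": [-13, -18, 0], "roll": 0, "grip": 0},
  {"xyz": [-13, -18, 0], "roll": 0, "grip": 0},
])

```text
time_s: 13.25
position: [0.5614, 0.0291, 0.1192]
tcp_rot: [[-0.0, 1.0, -0.002], [1.0, 0.0, 0.0], [0.0, -0.002, -1.0]]
force: [0.2, -0.1, -2.3]
opening: 0.404
grasp_force: 30.0
```

Request:
move_arm([
  {"xyz": [-13, -18, 0], "roll": 0, "grip": 0},
  {"xyz": [-13, -18, 0], "roll": 0, "grip": 0},
  {"xyz": [-13, -18, 0], "roll": 0, "grip": 0},
  {"xyz": [-13, -18, 0], "roll": 0, "grip": 0},
  {"xyz": [-13, -18, 0], "roll": 0, "grip": 0},
])

```text
time_s: 13.67
position: [0.4716, -0.0359, 0.1195]
tcp_rot: [[-0.0, 1.0, -0.002], [1.0, 0.0, 0.0], [0.0, -0.002, -1.0]]
force: [0.1, 0.6, -3.3]
opening: 0.404
grasp_force: 30.0
```

Request:
move_arm([
  {"xyz": [-7, -9, 0], "roll": 0, "grip": 0},
  {"xyz": [0, 0, 10], "roll": 0, "grip": 0},
  {"xyz": [0, 0, 20], "roll": 0, "grip": 0},
  {"xyz": [0, 0, 20], "roll": 0, "grip": 0},
  {"xyz": [0, 0, 10], "roll": 0, "grip": 0},
])

```text
time_s: 14.08
position: [0.4638, -0.0425, 0.0583]
tcp_rot: [[0.001, 1.0, -0.002], [1.0, -0.001, 0.001], [0.001, -0.002, -1.0]]
force: [-0.7, 0.2, -2.8]
opening: 0.401
grasp_force: 30.0
```

Request:
move_arm([
  {"xyz": [0, 0, 0], "roll": 0, "grip": 0},
  {"xyz": [0, 0, 0], "roll": 0, "grip": 0},
  {"xyz": [0, 0, 0], "roll": 0, "grip": 0},
  {"xyz": [0, 0, 0], "roll": 0, "grip": 0},
])

```text
time_s: 14.42
position: [0.4651, -0.0427, 0.0606]
tcp_rot: [[-0.0, 1.0, 0.002], [1.0, 0.0, -0.001], [-0.001, 0.002, -1.0]]
force: [-0.1, 0.8, -2.4]
opening: 0.401
grasp_force: 30.0
```

Good; lowering to z 0.0349.

Request:
move_arm([
  {"xyz": [0, 0, 12], "roll": 0, "grip": 0},
  {"xyz": [0, 0, 8], "roll": 0, "grip": 0},
  {"xyz": [0, 0, 4], "roll": 0, "grip": 0},
  {"xyz": [0, 0, 1], "roll": 0, "grip": 0},
  {"xyz": [0, 0, 0.3], "roll": 0, "grip": 0},
])

```text
time_s: 14.83
position: [0.4641, -0.0425, 0.0348]
tcp_rot: [[-0.0, 1.0, -0.001], [1.0, 0.0, 0.0], [0.0, -0.001, -1.0]]
force: [-1.2, -0.4, 1.9]
opening: 0.401
grasp_force: 30.0
```

Request:
move_arm([
  {"xyz": [0, 0, 0], "roll": 0, "grip": 0},
  {"xyz": [0, 0, 0], "roll": 0, "grip": 0},
  {"xyz": [0, 0, 0], "roll": 0, "grip": 0},
])

```text
time_s: 15.08
position: [0.4645, -0.0427, 0.0348]
tcp_rot: [[0.0, 1.0, 0.0], [1.0, 0.0, -0.0], [-0.0, 0.0, -1.0]]
force: [-0.2, 0.1, -1.1]
opening: 0.403
grasp_force: 30.0
```

Request:
move_arm([
  {"xyz": [0, 0, 0], "roll": 0, "grip": 100},
  {"xyz": [0, 0, 0], "roll": 0, "grip": 100},
  {"xyz": [0, 0, 0], "roll": 0, "grip": 100},
  {"xyz": [0, 0, 0], "roll": 0, "grip": 100},
  {"xyz": [0, 0, 0], "roll": 0, "grip": 100},
])

```text
time_s: 15.5
position: [0.4645, -0.0427, 0.0347]
tcp_rot: [[-0.0, 1.0, 0.0], [1.0, 0.0, -0.0], [-0.0, 0.0, -1.0]]
force: [0.4, -0.9, -0.4]
opening: 0.7
grasp_force: 0.0
```

Request:
move_arm([
  {"xyz": [0, 0, -10], "roll": 0, "grip": 100},
  {"xyz": [0, 0, -25], "roll": 0, "grip": 100},
  {"xyz": [0, 0, -25], "roll": 0, "grip": 100},
  {"xyz": [0, 0, -20], "roll": 0, "grip": 100},
  {"xyz": [0, 0, -5], "roll": 0, "grip": 100},
])

```text
time_s: 15.92
position: [0.466, -0.0431, 0.1222]
tcp_rot: [[-0.0, 1.0, 0.005], [1.0, 0.0, -0.002], [-0.002, 0.005, -1.0]]
force: [0.6, -0.2, -0.4]
opening: 0.984
grasp_force: 0.0
```

Request:
move_arm([
  {"xyz": [3, 10, 0], "roll": 0, "grip": 100},
  {"xyz": [5, 19, 0], "roll": 0, "grip": 100},
  {"xyz": [6, 19, 0], "roll": 0, "grip": 100},
  {"xyz": [5, 19, 0], "roll": 0, "grip": 100},
  {"xyz": [6, 19, 0], "roll": 0, "grip": 100},
])

```text
time_s: 16.33
position: [0.5512, -0.0171, 0.118]
tcp_rot: [[0.0, 1.0, -0.002], [1.0, -0.0, 0.0], [0.0, -0.002, -1.0]]
force: [0.6, 0.5, -0.3]
opening: 1.003
grasp_force: 0.0
```

Request:
move_arm([
  {"xyz": [5, 19, 0], "roll": 0, "grip": 100},
  {"xyz": [6, 19, 0], "roll": 0, "grip": 100},
  {"xyz": [5, 19, 0], "roll": 0, "grip": 100},
  {"xyz": [6, 19, 0], "roll": 0, "grip": 100},
  {"xyz": [3, 12, 0], "roll": 0, "grip": 100},
])

```text
time_s: 16.75
position: [0.6403, 0.0085, 0.1175]
tcp_rot: [[-0.0, 1.0, -0.0], [1.0, 0.0, 0.001], [0.001, -0.0, -1.0]]
force: [0.1, 0.6, -0.5]
opening: 0.998
grasp_force: 0.0
```

Request:
move_arm([
  {"xyz": [0, 0, 0], "roll": 0, "grip": 100},
  {"xyz": [0, 0, 0], "roll": 0, "grip": 100},
  {"xyz": [0, 0, 0], "roll": 0, "grip": 100},
  {"xyz": [0, 0, 0], "roll": 0, "grip": 100},
])

```text
time_s: 17.08
position: [0.6369, 0.0074, 0.1187]
tcp_rot: [[0.0, 1.0, -0.003], [1.0, -0.0, 0.0], [0.0, -0.003, -1.0]]
force: [-0.3, 1.0, 0.2]
opening: 0.998
grasp_force: 0.0
```

```bash
python3 pk.py c 458,-120,78 465,-42,76 643,-75,62
```

```text
458,-120,78 312 rect ((457.1334228515625, -118.61176300048828), (26.09756088256836, 25.973018646240234), 88.18054962158203) zmed 0.0777844337801537
465,-42,76 none
643,-75,62 14 rect ((641.7938232421875, -87.37303161621094), (1.8321222066879272, 12.463726997375488), 81.63116455078125) zmed 0.06204171992588085
[0.63712449 0.00726511 0.11905406]
```

Request:
move_arm([
  {"xyz": [0, 1, 15], "roll": 0, "grip": 100},
  {"xyz": [0, 0, 25], "roll": 0, "grip": 100},
  {"xyz": [0, 0, 25], "roll": 0, "grip": 100},
  {"xyz": [0, 0, 14], "roll": 0, "grip": 100},
  {"xyz": [0, 0, 5], "roll": 0, "grip": 100},
])

```text
time_s: 17.55
position: [0.6368, 0.0074, 0.0331]
tcp_rot: [[0.001, 1.0, -0.005], [1.0, -0.001, 0.001], [0.001, -0.005, -1.0]]
force: [-0.4, -0.5, 0.4]
opening: 1.002
grasp_force: 0.0
```

Request:
move_arm([
  {"xyz": [0, 0, 0], "roll": 0, "grip": 100},
  {"xyz": [0, 0, 0], "roll": 0, "grip": 80},
  {"xyz": [0, 0, 0], "roll": 0, "grip": 80},
  {"xyz": [0, 0, 0], "roll": 0, "grip": 80},
  {"xyz": [0, 0, 0], "roll": 0, "grip": 80},
])

```text
time_s: 17.97
position: [0.6402, 0.0072, 0.0369]
tcp_rot: [[-0.0, 1.0, 0.002], [1.0, 0.0, -0.0], [-0.0, 0.002, -1.0]]
force: [0.8, 0.2, -0.2]
opening: 0.826
grasp_force: 0.0
```

Request:
move_arm([
  {"xyz": [0, 0, 0], "roll": 0, "grip": 0},
  {"xyz": [0, 0, 0], "roll": 0, "grip": 0},
  {"xyz": [0, 0, 0], "roll": 0, "grip": 0},
  {"xyz": [0, 0, 0], "roll": 0, "grip": 0},
  {"xyz": [0, 0, 0], "roll": 0, "grip": 0},
])

```text
time_s: 18.38
position: [0.6393, 0.0074, 0.0356]
tcp_rot: [[-0.0, 1.0, -0.0], [1.0, 0.0, -0.0], [-0.0, -0.0, -1.0]]
force: [-0.2, 0.5, -0.3]
opening: 0.502
grasp_force: 0.0
```

Request:
move_arm([
  {"xyz": [0, 0, 0], "roll": 0, "grip": 0},
  {"xyz": [0, 0, 0], "roll": 0, "grip": 0},
  {"xyz": [0, 0, 0], "roll": 0, "grip": 0},
  {"xyz": [0, 0, 0], "roll": 0, "grip": 0},
  {"xyz": [0, 0, 0], "roll": 0, "grip": 0},
])

```text
time_s: 18.8
position: [0.6395, 0.0074, 0.0355]
tcp_rot: [[0.0, 1.0, 0.0], [1.0, -0.0, 0.0], [0.0, 0.0, -1.0]]
force: [0.1, 0.1, -0.4]
opening: 0.408
grasp_force: 30.0
```

Request:
move_arm([
  {"xyz": [0, 0, -10], "roll": 0, "grip": 0},
  {"xyz": [0, 0, -25], "roll": 0, "grip": 0},
  {"xyz": [0, 0, -25], "roll": 0, "grip": 0},
  {"xyz": [0, 0, -20], "roll": 0, "grip": 0},
  {"xyz": [0, 0, -5], "roll": 0, "grip": 0},
])

```text
time_s: 19.22
position: [0.6411, 0.0072, 0.1242]
tcp_rot: [[-0.0, 1.0, 0.006], [1.0, 0.0, -0.001], [-0.001, 0.006, -1.0]]
force: [0.9, 0.2, -3.5]
opening: 0.406
grasp_force: 30.0
```

Request:
move_arm([
  {"xyz": [1, -9, 0], "roll": 0, "grip": 0},
  {"xyz": [3, -18.5, 0], "roll": 0, "grip": 0},
  {"xyz": [3, -18.5, 0], "roll": 0, "grip": 0},
  {"xyz": [3, -18.5, 0], "roll": 0, "grip": 0},
  {"xyz": [3, -18.5, 0], "roll": 0, "grip": 0},
])

```text
time_s: 19.63
position: [0.5527, 0.0209, 0.1188]
tcp_rot: [[0.0, 1.0, -0.005], [1.0, -0.0, 0.001], [0.001, -0.005, -1.0]]
force: [0.4, -0.2, -3.8]
opening: 0.402
grasp_force: 30.0
```

Request:
move_arm([
  {"xyz": [3, -18.5, 0], "roll": 0, "grip": 0},
  {"xyz": [3, -18.5, 0], "roll": 0, "grip": 0},
  {"xyz": [3, -18.5, 0], "roll": 0, "grip": 0},
  {"xyz": [3, -18.5, 0], "roll": 0, "grip": 0},
  {"xyz": [3, -11, 0], "roll": 0, "grip": 0},
])

```text
time_s: 20.05
position: [0.4658, 0.0362, 0.1191]
tcp_rot: [[-0.0, 1.0, -0.008], [1.0, 0.0, 0.001], [0.001, -0.008, -1.0]]
force: [-0.4, 0.6, -4.1]
opening: 0.408
grasp_force: 30.0
```

Request:
move_arm([
  {"xyz": [0, 0, 0], "roll": 0, "grip": 0},
  {"xyz": [0, 0, 10], "roll": 0, "grip": 0},
  {"xyz": [0, 0, 20], "roll": 0, "grip": 0},
  {"xyz": [0, 0, 20], "roll": 0, "grip": 0},
  {"xyz": [0, 0, 10], "roll": 0, "grip": 0},
])

```text
time_s: 20.47
position: [0.4706, 0.0353, 0.0584]
tcp_rot: [[0.0, 1.0, -0.003], [1.0, -0.0, 0.0], [0.0, -0.003, -1.0]]
force: [-1.3, -0.1, -4.0]
opening: 0.408
grasp_force: 30.0
```

Request:
move_arm([
  {"xyz": [0, 0, 0], "roll": 0, "grip": 0},
  {"xyz": [0, 0, 0], "roll": 0, "grip": 0},
  {"xyz": [0, 0, 0], "roll": 0, "grip": 0},
  {"xyz": [0, 0, 0], "roll": 0, "grip": 0},
])

```text
time_s: 20.8
position: [0.4721, 0.0352, 0.0612]
tcp_rot: [[-0.0, 1.0, 0.002], [1.0, 0.0, -0.0], [-0.0, 0.002, -1.0]]
force: [0.1, -0.6, -4.4]
opening: 0.408
grasp_force: 30.0
```

Request:
move_arm([
  {"xyz": [0, 0, 12], "roll": 0, "grip": 0},
  {"xyz": [0, 0, 8], "roll": 0, "grip": 0},
  {"xyz": [0, 0, 4], "roll": 0, "grip": 0},
  {"xyz": [0, 0, 1], "roll": 0, "grip": 0},
  {"xyz": [0, 0, 0.3], "roll": 0, "grip": 0},
])

```text
time_s: 21.22
position: [0.4711, 0.0354, 0.0355]
tcp_rot: [[-0.0, 1.0, -0.001], [1.0, 0.0, 0.0], [0.0, -0.001, -1.0]]
force: [-1.2, 0.2, 0.3]
opening: 0.405
grasp_force: 30.0
```

Request:
move_arm([
  {"xyz": [0, 0, 0], "roll": 0, "grip": 0},
  {"xyz": [0, 0, 0], "roll": 0, "grip": 0},
  {"xyz": [0, 0, 0], "roll": 0, "grip": 0},
])

```text
time_s: 21.47
position: [0.4717, 0.0353, 0.0355]
tcp_rot: [[-0.0, 1.0, 0.001], [1.0, 0.0, -0.0], [-0.0, 0.001, -1.0]]
force: [0.2, 0.6, -3.3]
opening: 0.403
grasp_force: 30.0
```

Request:
move_arm([
  {"xyz": [0, 0, 0], "roll": 0, "grip": 100},
  {"xyz": [0, 0, 0], "roll": 0, "grip": 100},
  {"xyz": [0, 0, 0], "roll": 0, "grip": 100},
  {"xyz": [0, 0, 0], "roll": 0, "grip": 100},
  {"xyz": [0, 0, 0], "roll": 0, "grip": 100},
])

```text
time_s: 21.88
position: [0.4716, 0.0353, 0.0355]
tcp_rot: [[-0.0, 1.0, 0.001], [1.0, 0.0, -0.0], [-0.0, 0.001, -1.0]]
force: [0.0, 0.2, 0.5]
opening: 0.698
grasp_force: 0.0
```

Request:
move_arm([
  {"xyz": [0, 0, -10], "roll": 0, "grip": 100},
  {"xyz": [0, 0, -25], "roll": 0, "grip": 100},
  {"xyz": [0, 0, -25], "roll": 0, "grip": 100},
  {"xyz": [0, 0, -20], "roll": 0, "grip": 100},
  {"xyz": [0, 0, -5], "roll": 0, "grip": 100},
])

```text
time_s: 22.3
position: [0.4732, 0.0352, 0.1236]
tcp_rot: [[-0.0, 1.0, 0.006], [1.0, 0.0, -0.001], [-0.001, 0.006, -1.0]]
force: [0.1, -0.2, 0.5]
opening: 0.987
grasp_force: 0.0
```

Request:
move_arm([
  {"xyz": [-6, 9, 0], "roll": 0, "grip": 100},
  {"xyz": [-12, 18.5, 0], "roll": 0, "grip": 100},
  {"xyz": [-12, 18.5, 0], "roll": 0, "grip": 100},
  {"xyz": [-12, 18.5, 0], "roll": 0, "grip": 100},
  {"xyz": [-12, 18.5, 0], "roll": 0, "grip": 100},
])

```text
time_s: 22.72
position: [0.5551, -0.0196, 0.1191]
tcp_rot: [[0.0, 1.0, -0.002], [1.0, -0.0, 0.0], [0.0, -0.002, -1.0]]
force: [0.4, 0.5, 0.2]
opening: 0.997
grasp_force: 0.0
```

Request:
move_arm([
  {"xyz": [-12, 18.5, 0], "roll": 0, "grip": 100},
  {"xyz": [-12, 18.5, 0], "roll": 0, "grip": 100},
  {"xyz": [-12, 18.5, 0], "roll": 0, "grip": 100},
  {"xyz": [-12, 18.5, 0], "roll": 0, "grip": 100},
  {"xyz": [-8, 14, 0], "roll": 0, "grip": 100},
])

```text
time_s: 23.13
position: [0.6439, -0.0765, 0.1186]
tcp_rot: [[0.001, 1.0, -0.001], [1.0, -0.001, -0.0], [-0.0, -0.001, -1.0]]
force: [0.9, -0.3, 0.0]
opening: 1.001
grasp_force: 0.0
```

Request:
move_arm([
  {"xyz": [0, 0, 0], "roll": 0, "grip": 100},
  {"xyz": [0, 0, 0], "roll": 0, "grip": 100},
  {"xyz": [0, 0, 0], "roll": 0, "grip": 100},
  {"xyz": [0, 0, 0], "roll": 0, "grip": 100},
  {"xyz": [0, 0, 0], "roll": 0, "grip": 100},
])

```text
time_s: 23.55
position: [0.6412, -0.0739, 0.12]
tcp_rot: [[-0.001, 1.0, -0.002], [1.0, 0.001, 0.001], [0.001, -0.002, -1.0]]
force: [0.2, -0.2, -0.2]
opening: 1.001
grasp_force: 0.0
```

```bash
python3 pk.py d 458,-120,78 465,-42,76 471,35,70
```

```text
458,-120,78 none
465,-42,76 none
471,35,70 none
[ 0.64148002 -0.07393019  0.1202046 ]
```

Request:
move_arm([
  {"xyz": [-1, 1, 15], "roll": 0, "grip": 100},
  {"xyz": [0, 0, 25], "roll": 0, "grip": 100},
  {"xyz": [0, 0, 25], "roll": 0, "grip": 100},
  {"xyz": [0, 0, 15], "roll": 0, "grip": 100},
  {"xyz": [0, 0, 5], "roll": 0, "grip": 100},
])

```text
time_s: 24.02
position: [0.641, -0.0747, 0.0327]
tcp_rot: [[-0.0, 1.0, -0.005], [1.0, 0.0, 0.002], [0.002, -0.005, -1.0]]
force: [-0.7, 0.1, -1.2]
opening: 0.996
grasp_force: 0.0
```

Request:
move_arm([
  {"xyz": [0, 0, 0], "roll": 0, "grip": 100},
  {"xyz": [0, 0, 0], "roll": 0, "grip": 80},
  {"xyz": [0, 0, 0], "roll": 0, "grip": 80},
  {"xyz": [0, 0, 0], "roll": 0, "grip": 80},
  {"xyz": [0, 0, 0], "roll": 0, "grip": 80},
])

```text
time_s: 24.43
position: [0.6442, -0.0758, 0.0366]
tcp_rot: [[-0.0, 1.0, 0.002], [1.0, 0.0, -0.001], [-0.001, 0.002, -1.0]]
force: [-0.8, 0.4, 0.2]
opening: 0.832
grasp_force: 0.0
```

Request:
move_arm([
  {"xyz": [0, 0, 0], "roll": 0, "grip": 0},
  {"xyz": [0, 0, 0], "roll": 0, "grip": 0},
  {"xyz": [0, 0, 0], "roll": 0, "grip": 0},
  {"xyz": [0, 0, 0], "roll": 0, "grip": 0},
  {"xyz": [0, 0, 0], "roll": 0, "grip": 0},
])

```text
time_s: 24.85
position: [0.6434, -0.0756, 0.0353]
tcp_rot: [[-0.0, 1.0, 0.0], [1.0, 0.0, -0.0], [-0.0, 0.0, -1.0]]
force: [0.5, 0.5, -0.3]
opening: 0.506
grasp_force: 0.0
```

Request:
move_arm([
  {"xyz": [0, 0, 0], "roll": 0, "grip": 0},
  {"xyz": [0, 0, 0], "roll": 0, "grip": 0},
  {"xyz": [0, 0, 0], "roll": 0, "grip": 0},
  {"xyz": [0, 0, 0], "roll": 0, "grip": 0},
  {"xyz": [0, 0, 0], "roll": 0, "grip": 0},
])

```text
time_s: 25.27
position: [0.6435, -0.0756, 0.0352]
tcp_rot: [[-0.0, 1.0, 0.0], [1.0, 0.0, -0.0], [-0.0, 0.0, -1.0]]
force: [0.3, -0.4, -0.9]
opening: 0.313
grasp_force: 30.0
```

Request:
move_arm([
  {"xyz": [0, 0, 0], "roll": 0, "grip": 0},
  {"xyz": [0, 0, 0], "roll": 0, "grip": 0},
])

```text
time_s: 25.43
position: [0.6435, -0.0757, 0.0353]
tcp_rot: [[0.0, 1.0, 0.0], [1.0, -0.0, -0.0], [-0.0, 0.0, -1.0]]
force: [1.4, -0.2, -0.9]
opening: 0.316
grasp_force: 30.0
```

Request:
move_arm([
  {"xyz": [0, 0, -10], "roll": 0, "grip": 0},
  {"xyz": [0, 0, -25], "roll": 0, "grip": 0},
  {"xyz": [0, 0, -25], "roll": 0, "grip": 0},
  {"xyz": [0, 0, -20], "roll": 0, "grip": 0},
  {"xyz": [0, 0, -5], "roll": 0, "grip": 0},
])

```text
time_s: 25.85
position: [0.6454, -0.0761, 0.1243]
tcp_rot: [[-0.0, 1.0, 0.006], [1.0, 0.0, -0.002], [-0.002, 0.006, -1.0]]
force: [1.2, -0.4, -1.7]
opening: 0.312
grasp_force: 30.0
```

Request:
move_arm([
  {"xyz": [9, -8, 0], "roll": 0, "grip": 0},
  {"xyz": [17, -15, 0], "roll": 0, "grip": 0},
  {"xyz": [17, -15, 0], "roll": 0, "grip": 0},
  {"xyz": [17, -15, 0], "roll": 0, "grip": 0},
  {"xyz": [17, -15, 0], "roll": 0, "grip": 0},
])

```text
time_s: 26.27
position: [0.572, 0.003, 0.1185]
tcp_rot: [[0.0, 1.0, -0.005], [1.0, -0.0, 0.001], [0.001, -0.005, -1.0]]
force: [0.3, -0.0, -2.7]
opening: 0.314
grasp_force: 30.0
```

Request:
move_arm([
  {"xyz": [17, -15, 0], "roll": 0, "grip": 0},
  {"xyz": [17, -15, 0], "roll": 0, "grip": 0},
  {"xyz": [17, -15, 0], "roll": 0, "grip": 0},
  {"xyz": [17, -15, 0], "roll": 0, "grip": 0},
  {"xyz": [17, -15, 0], "roll": 0, "grip": 0},
])

```text
time_s: 26.68
position: [0.4969, 0.0877, 0.1189]
tcp_rot: [[0.0, 1.0, -0.005], [1.0, -0.0, 0.0], [0.0, -0.005, -1.0]]
force: [-0.4, -0.2, -2.6]
opening: 0.312
grasp_force: 30.0
```

Request:
move_arm([
  {"xyz": [17, -15, 0], "roll": 0, "grip": 0},
  {"xyz": [10, -7, 0], "roll": 0, "grip": 0},
  {"xyz": [0, 0, 15], "roll": 0, "grip": 0},
  {"xyz": [0, 0, 25], "roll": 0, "grip": 0},
  {"xyz": [0, 0, 20], "roll": 0, "grip": 0},
])

```text
time_s: 27.1
position: [0.4776, 0.1139, 0.0592]
tcp_rot: [[-0.001, 1.0, -0.0], [1.0, 0.001, -0.0], [-0.0, -0.0, -1.0]]
force: [0.1, -0.6, -2.4]
opening: 0.313
grasp_force: 30.0
```

Request:
move_arm([
  {"xyz": [0, 0, 0], "roll": 0, "grip": 0},
  {"xyz": [0, 0, 0], "roll": 0, "grip": 0},
  {"xyz": [0, 0, 0], "roll": 0, "grip": 0},
  {"xyz": [0, 0, 0], "roll": 0, "grip": 0},
])

```text
time_s: 27.43
position: [0.4791, 0.1133, 0.0611]
tcp_rot: [[0.0, 1.0, 0.002], [1.0, -0.0, -0.0], [-0.0, 0.002, -1.0]]
force: [-0.3, 0.1, -1.9]
opening: 0.311
grasp_force: 30.0
```

Request:
move_arm([
  {"xyz": [0, 0, 12], "roll": 0, "grip": 0},
  {"xyz": [0, 0, 8], "roll": 0, "grip": 0},
  {"xyz": [0, 0, 4], "roll": 0, "grip": 0},
  {"xyz": [0, 0, 1], "roll": 0, "grip": 0},
  {"xyz": [0, 0, 0.3], "roll": 0, "grip": 0},
])

```text
time_s: 27.85
position: [0.4782, 0.1133, 0.0352]
tcp_rot: [[0.0, 1.0, -0.0], [1.0, -0.0, -0.0], [-0.0, -0.0, -1.0]]
force: [-1.3, -1.3, 0.8]
opening: 0.318
grasp_force: 30.0
```

Request:
move_arm([
  {"xyz": [0, 0, 0], "roll": 0, "grip": 0},
  {"xyz": [0, 0, 0], "roll": 0, "grip": 0},
  {"xyz": [0, 0, 0], "roll": 0, "grip": 0},
])

```text
time_s: 28.1
position: [0.4787, 0.1134, 0.0352]
tcp_rot: [[0.0, 1.0, 0.001], [1.0, -0.0, 0.0], [0.0, 0.001, -1.0]]
force: [-0.1, 0.6, -2.2]
opening: 0.314
grasp_force: 30.0
```

Release, rise, and swing away left for the check.

Request:
move_arm([
  {"xyz": [0, 0, 0], "roll": 0, "grip": 100},
  {"xyz": [0, 0, 0], "roll": 0, "grip": 100},
  {"xyz": [0, 0, 0], "roll": 0, "grip": 100},
  {"xyz": [0, 0, 0], "roll": 0, "grip": 100},
  {"xyz": [0, 0, 0], "roll": 0, "grip": 100},
])

```text
time_s: 28.52
position: [0.4785, 0.1134, 0.0351]
tcp_rot: [[0.0, 1.0, 0.0], [1.0, -0.0, 0.0], [0.0, 0.0, -1.0]]
force: [0.6, 0.1, 0.4]
opening: 0.608
grasp_force: 0.0
```

Request:
move_arm([
  {"xyz": [0, 0, -10], "roll": 0, "grip": 100},
  {"xyz": [0, 0, -30], "roll": 0, "grip": 100},
  {"xyz": [0, 0, -30], "roll": 0, "grip": 100},
  {"xyz": [0, 0, -30], "roll": 0, "grip": 100},
  {"xyz": [0, 0, -20], "roll": 0, "grip": 100},
])

```text
time_s: 28.93
position: [0.4791, 0.1134, 0.1581]
tcp_rot: [[-0.0, 1.0, 0.003], [1.0, 0.0, 0.0], [0.0, 0.003, -1.0]]
force: [0.3, -0.4, -0.6]
opening: 0.96
grasp_force: 0.0
```

Request:
move_arm([
  {"xyz": [20, 0, 0], "roll": 0, "grip": 100},
  {"xyz": [30, 0, 0], "roll": 0, "grip": 100},
  {"xyz": [30, 0, 0], "roll": 0, "grip": 100},
  {"xyz": [30, 0, 0], "roll": 0, "grip": 100},
  {"xyz": [30, 0, 0], "roll": 0, "grip": 100},
])

```text
time_s: 29.35
position: [0.4781, 0.2546, 0.156]
tcp_rot: [[0.0, 1.0, 0.001], [1.0, -0.0, 0.0], [0.0, 0.001, -1.0]]
force: [0.1, 0.5, -0.3]
opening: 1.002
grasp_force: 0.0
```

Request:
move_arm([
  {"xyz": [30, 0, 0], "roll": 0, "grip": 100},
  {"xyz": [30, 0, 0], "roll": 0, "grip": 100},
  {"xyz": [30, 0, 0], "roll": 0, "grip": 100},
  {"xyz": [30, 0, 0], "roll": 0, "grip": 100},
  {"xyz": [20, 0, 0], "roll": 0, "grip": 100},
])

```text
time_s: 29.77
position: [0.4779, 0.3961, 0.1559]
tcp_rot: [[-0.001, 1.0, 0.001], [1.0, 0.001, 0.001], [0.001, 0.001, -1.0]]
force: [0.5, 0.7, 0.1]
opening: 1.0
grasp_force: 0.0
```

```bash
python3 pk.py e 458,-120,78 465,-42,76 471,35,70 478,113,62
```

```text
458,-120,78 314 rect ((457.2001953125, -118.6263198852539), (25.94457244873047, 25.825990676879883), 89.725830078125) zmed 0.07772945769632586
465,-42,76 217 rect ((464.4100646972656, -42.63414764404297), (32.99565124511719, 33.78678894042969), 81.91012573242188) zmed 0.07577065041373468
471,35,70 444 rect ((471.5394592285156, 34.956878662109375), (33.28477096557617, 34.085506439208984), 82.73954772949219) zmed 0.06995372775968178
478,113,62 218 rect ((478.5918884277344, 113.32272338867188), (26.324796676635742, 25.4110107421875), 83.0501480102539) zmed 0.06199220519122188
[0.47829469 0.39915056 0.15603795]
```

View pics/e.png

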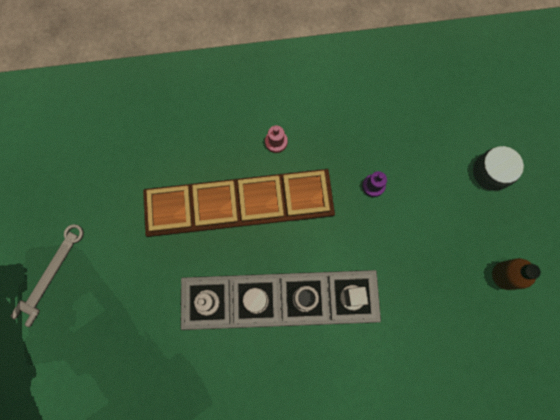

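The picture shows pin (206,302), plain (256,300), cup (306,298) and square (354,297) each centred in a pocket. They stand in reverse order and the look-alikes are untouched.

```bash
python3 -c "
from rig import bot;print(bot.hand_in())"
```

```text
the job is handed in; nothing more can be done
None
```

The four dies stand upright in the setup rack in reverse order, each within about 2 mm of its pocket centre by the last camera measurement, and the job is handed in at about 30 s; the hand-in gave no verdict.

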